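# Hang the boat locker door on its pins

### The job

Lift the varnished wooden door out of the rack and hang it on the small boat locker: lower its two brass knuckles over the locker's two upright pins together, all the way down before you let go, and leave it hanging upright and still. Leave the cream painted door standing in the rack.

Things in the scene. Friction and masses are not known exactly. Their poses are not given: they have to be found in the camera images.
- door: Varnished honey-brown door, 0.25 to 0.5 kg, upright (z up). Origin: on the axis of its two brass knuckles, at the lower one's underside. Leaf: a flat board spanning x -8 to 8, y -28 to -158, z -20 to 160 mm; centre of mass near y = -88 mm. Grip the leaf's top across its 16 mm, mid-width. It starts in a rack slot whose walls reach 42 mm above the leaf's lower edge, knuckles (+y) towards the locker.
- upper_knuckle (a point): Underside centre of the door's upper knuckle, 120 mm above the door's origin on the same upright axis. Both knuckles are brass rings 24 mm tall and 42 mm wide at the foot, bore 22 mm, with a bell mouth below, 34 mm wide inside.
- locker: Fixed cream locker 190 mm wide, 140 deep, 200 high; its open front looks along its own -y. Two steel pins stand on one upright axis 30 mm before the front, at its +x end. Origin: on this axis at the lower pin's foot, 35 mm above the bench; the door's origin is here when home. Leaf straight out of the front (door axes parallel to the locker's), there is room on both sides. It swings freely, 2 mm play.
- upper_pin (a point): Foot of the upper pin, 120 mm above the locker's origin. Each pin is 42 mm tall: 18 mm wide for its lower 18 mm, then tapering to a 6 mm tip; its foot is a round plate 42 mm wide, 8 mm thick, on which the knuckle rests. Bring the door in level from the front with its origin 45 to 80 mm above home, so that the lower knuckle passes under the upper bracket, then lower it.
- painted_door: A door of the same shape, origin and axes, painted cream, in the rack's other slot: parallel to the varnished door and 120 mm to one side of it. It must stay there. To keep clear of it, slide the lifted varnished door out along its own +y by some 110 mm or more before moving it sideways.
There are look-alikes about, which are no part of the job. Leave any pink or turquoise look-alike of the door alone.

How it is judged:
By the outcome, as a careful person would: the job done as asked, in the order asked, and still so for the second after the job is handed in, with the robot touching nothing.
It also fails if it takes over 48 s, if anything falls off the work surface, if the arm or the gripper's body presses on something with over 40 N, if the wrist force passes 120 N, or if a joint passes its speed limit or range.

### The arm

A 6-joint arm with a two-finger parallel gripper is mounted at the origin on the work surface. World frame = base frame: x ahead of the robot, y to its left, z up, the work surface at z = 0. Lengths are in m, angles in rad, forces in N, time in s.
With the tool pointing down it reaches from about 0.325 to 0.85 m from the base axis. Payload 4.4 kg.
Tool frame: the origin (TCP) lies midway between the tips of the shut fingers; the grasp point (between the pads) lies 19 mm behind it; z points along the fingers, x is the direction in which the jaws open and shut, and the axes are right-handed (so a half turn about z gives the same grasp; the last joint's range is limited). The gripper opens to 94 mm and grips with 3 to 60 N. Pads are 16 mm wide; open, the fingers measure 119 mm over their backs; the gripper's body (75 mm by 177 mm) begins 78 mm behind the grasp point.
Start: joints at [1.077, 0.207, 1.542, -0, 1.393, -0.15], TCP at [0.194, 0.541, 0.205] pointing down, gripper open.
Joint ranges: [-2.73, 2.73], [-0.86, 2.22], [0.23, 2.46], [-1.11, 4.25], [0.08, 2.63], [-2.82, 2.82]. Speed limits (rad/s): [2.79, 2.79, 3.14, 3.14, 3.14, 3.14].

### API

Orientations are given as a 3x3 rotation matrix whose columns are the frame's x, y, z axes.
In Python, from station import status, eyes, workorder gives the robot as it stands.
- The arm moves only by the tool send_rows, never from a script. Its argument "steps" is a list of rows, each an object with "fingers": the opening, from -1 (shut) to 1 (fully open), so that 0 is half open; "dp": the shift along the tool's x, y, z in cm, a list of three; "spin": the turn about the tool's z in rad. In form: [{"fingers": fingers, "dp": [x, y, z], "spin": spin}, ...]. A call has 1 to 20 rows; each row shifts and turns the pose as measured when the row begins, along the tool's axes as they then stand; what a row does not reach is not made up. A row lasts 1/8 s, in which the tool goes at most 62.5 mm and 10.7 degrees, less where a joint would pass 70% of its speed; a pose out of reach is approached as far as the arm can. A call with a gripper value outside its range is refused whole. The fingers move at their own pace and stop on an object; "grip_force" is the grip in N (left out, the last holds). Time passes only in rows, so rows that do not move let the fingers close. It gives the time, the measured TCP pose, the force and the opening at its end, in the units of the state.
- status.state(): the state, without advancing time (a new reading comes with each control period).
- eyes.grab_frame(name): name is "scene" or "side" or "wrist"; returns a dict with "pixels" (480x640x3 uint8, red, green, blue), "fovy" (degrees; the focal length in pixels is half the picture's height over the tangent of half this angle, whatever the lens; pixels are square), "cx", "cy" (the principal point, pixels), "rvec" (rotation vector, rad) and "tvec" (3), from world to camera coordinates, as OpenCV has them. Camera axes: x right, y down, z forward; pixel columns grow to the right and rows downward; lengths in m; the calibration is good to about 2 mm. A picture is of the moment at which its call begins. There is no depth.
- workorder.sign_off(): hands the job in, once; it reports no verdict.
Trained networks look in a picture, given as the dict that the camera call returned (one of the last four; its "shot" number tells which), for a name from the list of things; names that differ only in an ending like _2 or _b are one class to them, and where a whole thing is asked for, a point or a joint stands for the part that bears it (a point fixed in the world has none). Each returns a list of dicts, best first, with "confidence" (0 to 1); they miss things now and then, are a little off and sometimes report something else, mostly with a low value. They report only what shows in the picture. A call takes as long as a camera call. They do not tell look-alikes from the thing itself.
- eyes.find_in(thing, picture): "centre" ([x, y, z] in m, in world coordinates, good to about 4 mm: the middle of the surface that is visible of it).
- eyes.place_of(thing, picture): "centre" ([x, y, z] in m, in world coordinates, good to about 4 mm: a listed point, or the origin of a listed thing).
The state is a dict: "clock": time; "q": joint angles; "qvel": joint speeds; "tau": joint torques, N m; "ee_pos": TCP position; "eef_rot": TCP orientation; "ft_force": force on the tool from outside, world axes, zero at the start; "moment": the same for the moment, N m; "opening": finger opening in m.
Only numpy, scipy, OpenCV 4.12 (cv2) and the standard library are available. Lean on these libraries where they do the work, as an engineer would, in place of code of your own. Each camera call takes 0.05 s, during which the arm holds its last target.

## Working session

There is one attempt and no reset: what is moved stays moved. The work goes in short steps, Python scripts to look and compute and a tool call to move; the robot and the scene stay as the last step left them, time stands still between calls to the robot, and variables do not carry over. Pictures are saved under pics/ and viewed, and the job is handed in when it is done.

Besides the shell and the picture viewer there is one more tool, called after ">>>" as name([rows], argument=value, ...), one row to a line, values as JSON. send_rows: Moves the arm, as the interface text tells. Its arguments: {"type":"object","properties":{"steps":{"type":"array","items":{"type":"object","properties":{"fingers":{"type":"number"},"dp":{"type":"array","items":{"type":"number"}},"spin":{"type":"number"}}}},"grip_force":{"type":"number"}},"required":["steps"]}

```bash
mkdir -p pics
cat > h.py <<'E'
from station import status, eyes, workorder
import numpy as np, cv2
def save(f,n): cv2.imwrite('pics/'+n+'.png', np.ascontiguousarray(f['pixels'][:,:,::-1]))
def K(f):
    fl=240/np.tan(np.radians(f['fovy'])/2); return np.array([[fl,0,f['cx']],[0,fl,f['cy']],[0,0,1.]])
def proj(f,P): return cv2.projectPoints(np.array(P,float).reshape(-1,3),np.array(f['rvec'],float),np.array(f['tvec'],float),K(f),None)[0][:,0]
def ray(f,uv):
    R=cv2.Rodrigues(np.array(f['rvec'],float))[0]; t=np.array(f['tvec'],float).ravel()
    return -R.T@t, R.T@np.linalg.inv(K(f))@np.array([uv[0],uv[1],1.])
def onz(f,uv,z):
    c,d=ray(f,uv); return c+d*(z-c[2])/d[2]
E
python3 - <<'E'
from h import *
for n in ['scene','side','wrist']:
    f=eyes.grab_frame(n); save(f,n+'0')
    for t in ['door','painted_door','locker','upper_knuckle','upper_pin']:
        for r in eyes.place_of(t,f): print(n,t,np.round(r['centre'],3),round(r['confidence'],2),np.round(proj(f,r['centre'])[0]))
s=status.state();print(s['clock'],s['ee_pos'],s['eef_rot'],s['opening'])
E
```

```text
scene door [ 0.463 -0.13   0.033] 0.92 [333. 263.]
scene door [ 0.6   -0.497  0.018] 0.82 [233. 381.]
scene door [0.594 0.125 0.158] 0.71 [456. 201.]
scene door [ 0.236 -0.246  0.019] 0.67 [236. 245.]
scene painted_door [ 0.582 -0.118  0.031] 0.78 [374. 285.]
scene locker [0.59  0.124 0.032] 0.57 [447. 246.]
scene upper_knuckle [ 0.599 -0.498  0.141] 0.92 [227. 329.]
scene upper_knuckle [ 0.236 -0.247  0.137] 0.71 [232. 203.]
scene upper_knuckle [ 0.464 -0.131  0.152] 0.59 [334. 219.]
scene upper_pin [0.593 0.129 0.155] 0.91 [456. 201.]
scene upper_pin [0.589 0.127 0.034] 0.33 [448. 245.]
side door [ 0.6   -0.496  0.021] 0.95 [436. 427.]
side door [ 0.461 -0.127  0.03 ] 0.93 [326. 280.]
side door [ 0.234 -0.249  0.021] 0.67 [204. 325.]
side painted_door [ 0.582 -0.114  0.029] 0.82 [384. 275.]
side locker [0.591 0.124 0.031] 0.7 [373. 221.]
side upper_knuckle [ 0.458 -0.128  0.156] 0.87 [323. 225.]
side upper_knuckle [ 0.598 -0.497  0.139] 0.63 [443. 366.]
side upper_knuckle [ 0.238 -0.248  0.138] 0.58 [198. 270.]
side upper_pin [0.587 0.125 0.156] 0.97 [374. 174.]
0.9 [0.19380874 0.54135386 0.20547076] [[ 3.37039949e-01  9.41490347e-01 -4.54533324e-06]
 [ 9.41490346e-01 -3.37039949e-01  1.93916706e-05]
 [ 1.67251118e-05 -1.08151550e-05 -1.00000000e+00]] 0.0943322894774528
```

View pics/scene0.png

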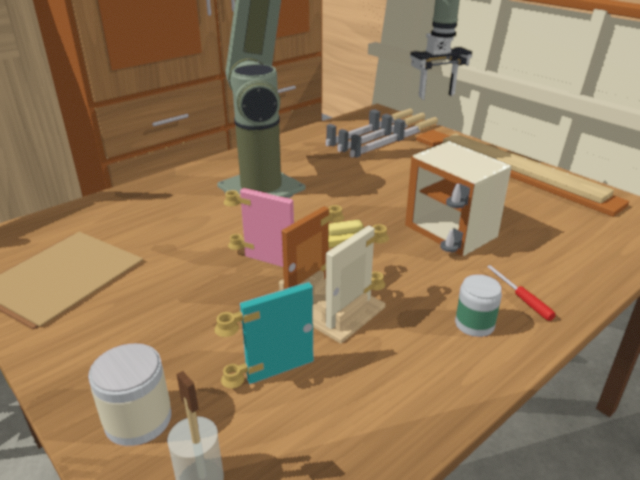

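View pics/side0.png

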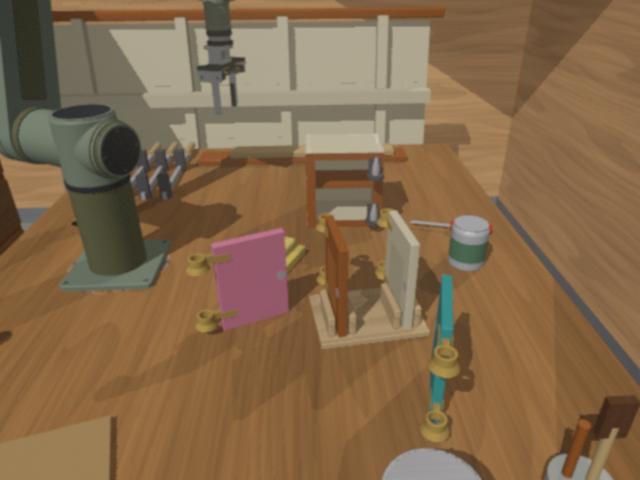

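Candidates in the scene picture are the varnished door (305,245), the painted door (350,275), the pink look-alike (268,228) and the turquoise look-alike (278,333). I choose the honey-brown door at (305,245), and I'll check it in close crops.

Run:
```python
import cv2
a=cv2.imread('pics/scene0.png')[195:325,265:395]; b=cv2.imread('pics/side0.png')[205:345,300:440]
cv2.imwrite('pics/c1.png',cv2.hconcat([cv2.resize(a,(390,560),interpolation=cv2.INTER_CUBIC) if 0 else cv2.resize(a,(400,400),interpolation=cv2.INTER_CUBIC),cv2.resize(b,(400,400),interpolation=cv2.INTER_CUBIC)]))
a=cv2.imread('pics/scene0.png')[135:265,395:525]; b=cv2.imread('pics/side0.png')[125:235,290:400]
cv2.imwrite('pics/c2.png',cv2.hconcat([cv2.resize(a,(400,400),interpolation=cv2.INTER_CUBIC),cv2.resize(b,(400,400),interpolation=cv2.INTER_CUBIC)]))
```

```text
(no output)
```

View pics/c1.png

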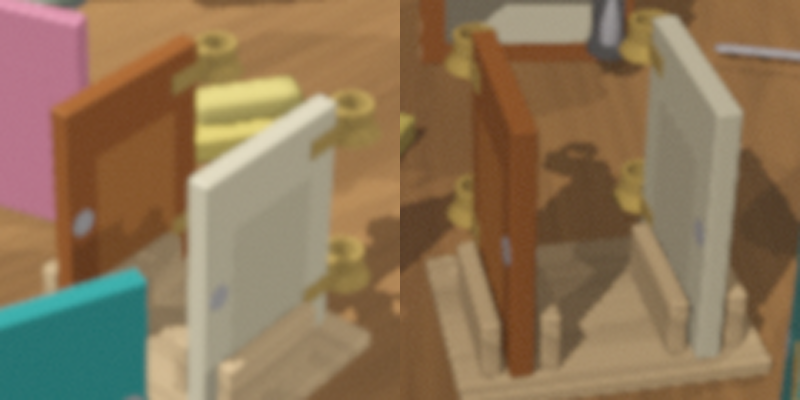

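View pics/c2.png

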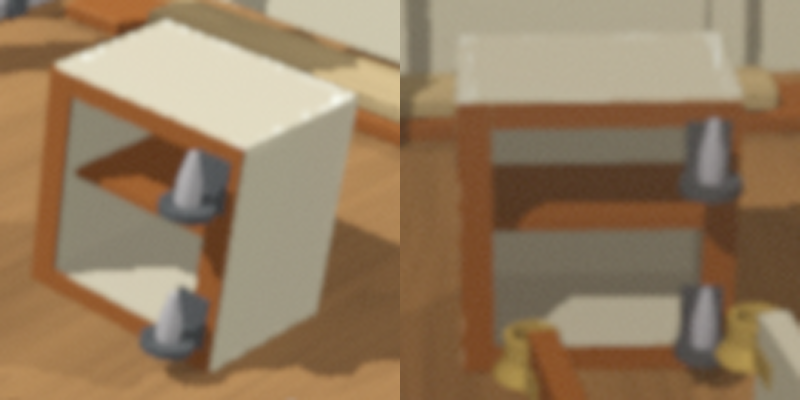

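Run:
```python
from h import *
fs=eyes.grab_frame('scene'); fd=eyes.grab_frame('side')
def S(f,off,sc,pts,z):
    return [onz(f,(off[0]+p[0]/sc,off[1]+p[1]/sc),z) for p in pts]
L1=S(fs,(395,135),3.077,[(55,65),(165,18),(355,97),(245,152)],.2)
L2=S(fd,(290,125),3.636,[(57,103),(62,35),(320,33),(340,103)],.2)
for L in (L1,L2):
    print('locker',np.round(L,3)[:,:2].tolist())
    for a,b in ((0,3),(1,2),(0,1),(3,2)):
        v=L[b]-L[a]; print(round(np.linalg.norm(v),3), round(np.degrees(np.arctan2(v[1],v[0])),1))
D=S(fd,(300,205),2.857,[(110,135),(137,135),(92,32),(73,32)],.191)
print('door',np.round(D,3)[:,:2].tolist())
D2=S(fs,(265,195),3.077,[(54,108),(66,118),(198,48),(186,38)],.191)
print('door',np.round(D2,3)[:,:2].tolist())
for D in (D,D2):
  v=(D[2]+D[3]-D[0]-D[1])/2; print(np.linalg.norm(v),np.degrees(np.arctan2(v[1],v[0])), sum(D)/4)
for f,n in((fs,'scene'),(fd,'side')):
  for t in ['door','painted_door','locker']:
    for r in eyes.find_in(t,f): print(n,t,np.round(r['centre'],3),round(r['confidence'],2))
  for t in ['door','locker','upper_pin','upper_knuckle']:
    for r in eyes.place_of(t,f): print(n,t,np.round(r['centre'],3),round(r['confidence'],2))
```

```text
locker [[0.428, 0.163], [0.426, 0.306], [0.62, 0.293], [0.619, 0.152]]
0.192 -3.5
0.194 -4.0
0.143 90.7
0.141 89.8
locker [[0.428, 0.154], [0.433, 0.297], [0.618, 0.289], [0.611, 0.142]]
0.183 -3.7
0.185 -2.4
0.143 88.0
0.147 87.2
door [[0.475, -0.289], [0.49, -0.29], [0.472, -0.161], [0.46, -0.16]]
door [[0.478, -0.282], [0.492, -0.284], [0.481, -0.161], [0.466, -0.158]]
0.13023001642440354 97.26234710698417 [ 0.4746589  -0.22523853  0.191     ]
0.12433445862180517 95.40392817576965 [ 0.47930527 -0.22144103  0.191     ]
scene door [ 0.313 -0.22   0.116] 0.97
scene door [ 0.621 -0.424  0.105] 0.93
scene painted_door [ 0.601 -0.215  0.129] 0.87
scene locker [0.548 0.197 0.115] 0.73
scene door [ 0.466 -0.13   0.03 ] 0.82
scene door [ 0.597 -0.496  0.022] 0.66
scene door [ 0.464 -0.13   0.151] 0.59
scene locker [0.589 0.126 0.031] 0.78
scene upper_pin [0.591 0.126 0.154] 0.74
scene upper_knuckle [ 0.237 -0.246  0.139] 0.91
scene upper_knuckle [ 0.599 -0.502  0.141] 0.77
scene upper_knuckle [ 0.464 -0.129  0.151] 0.58
scene upper_knuckle [ 0.579 -0.115  0.029] 0.26
side door [ 0.313 -0.222  0.102] 0.77
side door [ 0.609 -0.472  0.145] 0.7
side door [ 0.475 -0.251  0.127] 0.61
side painted_door [ 0.592 -0.227  0.124] 0.94
side locker [0.531 0.202 0.101] 0.88
side door [ 0.603 -0.496  0.019] 0.94
side door [ 0.235 -0.246  0.022] 0.9
side door [ 0.463 -0.125  0.031] 0.71
side locker [0.594 0.122 0.032] 0.8
side upper_pin [0.59  0.126 0.158] 0.81
side upper_knuckle [ 0.46  -0.126  0.153] 0.92
side upper_knuckle [ 0.596 -0.5    0.142] 0.88
side upper_knuckle [ 0.24  -0.248  0.139] 0.69
```

The close crop confirms the honey-brown door with brass knuckles. It stands at about (0.463, -0.128, 0.031), yaw about 6°. The locker origin is near (0.590, 0.125, 0.034), yaw about -3.3°. I'll raise the arm and turn it first.

>>> send_rows([
  {"fingers": 1, "dp": [0, 0, -3], "spin": 0.16},
  {"fingers": 1, "dp": [0, 0, -3], "spin": 0.16},
  {"fingers": 1, "dp": [0, 0, -3], "spin": 0.16},
  {"fingers": 1, "dp": [0, 0, -2], "spin": 0.16},
  {"fingers": 1, "dp": [0, 0, 0], "spin": 0.16},
  {"fingers": 1, "dp": [0, 0, 0], "spin": 0.16},
  {"fingers": 1, "dp": [0, 0, 0], "spin": 0.16},
], grip_force=40)

```text
clock: 2.58
ee_pos: [0.1937, 0.5412, 0.319]
eef_rot: [[0.998, 0.07, -0.0], [0.07, -0.998, -0.0], [-0.0, 0.0, -1.0]]
ft_force: [-0.5, -1.1, -0.7]
opening: 0.0943
```

```bash
cat >> h.py <<'E'
def tgt(p,head):
    s=status.state(); R=np.array(s['eef_rot']); h=np.arctan2(R[1,0],R[0,0])
    print('t',round(s['clock'],2),'pos',np.round(s['ee_pos'],4),'head',round(np.degrees(h),2),'dp cm',np.round(100*R.T@(np.array(p)-s['ee_pos']),2),'spin',round(h-np.radians(head),3),'F',np.round(s['ft_force'],1),'open',round(s['opening'],4))
E
python3 -c "
from h import *
tgt([.475,-.218,.30],6)"
```

```text
t 2.58 pos [0.1937 0.5412 0.319 ] head 4.01 dp cm [22.76 77.7   1.92] spin -0.035 F [-0.5 -1.1 -0.7] open 0.0943
```

>>> send_rows([
  {"fingers": 1, "dp": [1.6, 5.4, 0], "spin": -0.035},
  {"fingers": 1, "dp": [1.6, 5.4, 0], "spin": 0},
  {"fingers": 1, "dp": [1.6, 5.4, 0], "spin": 0},
  {"fingers": 1, "dp": [1.6, 5.4, 0], "spin": 0},
  {"fingers": 1, "dp": [1.6, 5.4, 0], "spin": 0},
  {"fingers": 1, "dp": [1.6, 5.4, 0], "spin": 0},
  {"fingers": 1, "dp": [1.6, 5.4, 0], "spin": 0},
  {"fingers": 1, "dp": [1.6, 5.4, 0], "spin": 0},
  {"fingers": 1, "dp": [1.6, 5.4, 0], "spin": 0},
  {"fingers": 1, "dp": [1.6, 5.4, 0], "spin": 0},
  {"fingers": 1, "dp": [1.6, 5.4, 0], "spin": 0},
  {"fingers": 1, "dp": [1.6, 5.4, 0], "spin": 0},
  {"fingers": 1, "dp": [1.6, 5.4, 0], "spin": 0},
  {"fingers": 1, "dp": [1, 4, 0], "spin": 0},
])

```text
clock: 4.32
ee_pos: [0.4962, -0.1941, 0.3221]
eef_rot: [[0.994, 0.11, 0.013], [0.111, -0.994, 0.0], [0.013, 0.001, -1.0]]
ft_force: [0.7, 0.4, -1.0]
opening: 0.0938
```

```bash
python3 -c "
from h import *
tgt([.475,-.218,.26],6)
f=eyes.grab_frame('wrist');save(f,'w1')"
```

```text
t 4.33 pos [ 0.4962 -0.1941  0.3221] head 6.34 dp cm [-2.45  2.14  6.19] spin 0.006 F [ 0.7  0.4 -1. ] open 0.0938
```

View pics/w1.png

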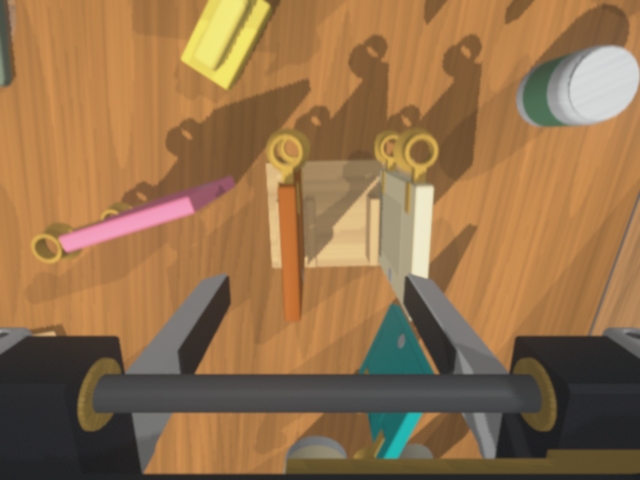

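The wrist view shows the varnished door's top edge from (288,186) to (292,320), with its knuckle at (288,150). The painted door is at (420,220).

>>> send_rows([
  {"fingers": 1, "dp": [-2.3, 2.1, 2], "spin": 0},
  {"fingers": 1, "dp": [0, 0, 2], "spin": 0},
  {"fingers": 1, "dp": [0, 0, 0], "spin": 0},
])

```text
clock: 4.75
ee_pos: [0.4768, -0.2247, 0.2801]
eef_rot: [[0.994, 0.104, 0.013], [0.104, -0.995, -0.003], [0.012, 0.005, -1.0]]
ft_force: [0.0, 0.2, -0.9]
opening: 0.0941
```

```bash
python3 -c "
from h import *
tgt([.475,-.218,.26],6)
f=eyes.grab_frame('wrist');save(f,'w2')"
```

```text
t 4.75 pos [ 0.4768 -0.2247  0.2801] head 5.98 dp cm [-0.13 -0.69  2.01] spin -0.0 F [ 0.   0.2 -0.9] open 0.0941
```

View pics/w2.png

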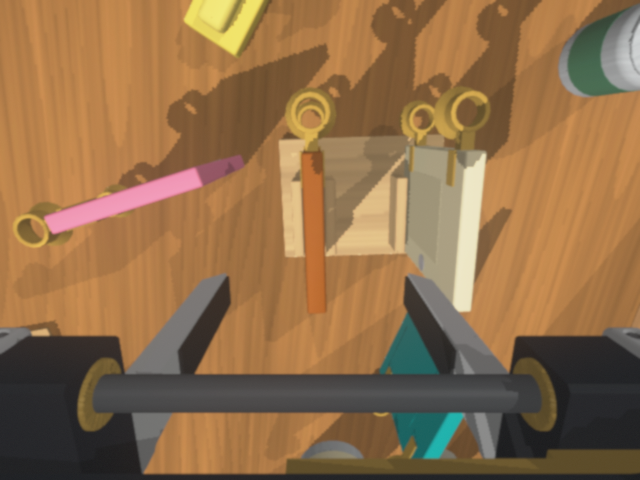

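```bash
python3 -c "
from h import *
f=eyes.grab_frame('wrist')
s=status.state();print(np.round(s['eef_rot'],4),np.round(s['ee_pos'],4))
P=[onz(f,p,.191) for p in [(306.5,313),(326,312),(323.5,152),(302,152)]]
print(np.round(P,4))
v=(P[2]+P[3]-P[0]-P[1])/2;print(np.linalg.norm(v),np.degrees(np.arctan2(v[1],v[0])),np.linalg.norm(P[0]-P[1]),sum(P)/4)
k=onz(f,(311,113),.031+.144);print('knuckle',k)
for r in eyes.place_of('door',f):print(r)
for n in range(5): print(proj(f,[[.4747+(1 if n%2 else -1)*.008,-.223,.191]]))
tgt([.475,-.218,.26],6)
"
```

```text
[[ 0.9943  0.105   0.0161]
 [ 0.1051 -0.9944 -0.0058]
 [ 0.0154  0.0074 -0.9999]] [ 0.478  -0.2251  0.2823]
[[ 0.4769 -0.2868  0.191 ]
 [ 0.4929 -0.2843  0.191 ]
 [ 0.4767 -0.1557  0.191 ]
 [ 0.461  -0.1573  0.191 ]]
0.12998253358686543 97.09964744760128 0.016244842731907412 [ 0.47687949 -0.22101316  0.191     ]
knuckle [ 0.4647777  -0.12899752  0.175     ]
{'centre': [0.4646, -0.1317, 0.032], 'confidence': 0.89}
{'centre': [0.2394, -0.241, 0.021], 'confidence': 0.72}
[[301.40116715 238.62067871]]
[[321.74303094 240.58624048]]
[[301.40116715 238.62067871]]
[[321.74303094 240.58624048]]
[[301.40116715 238.62067871]]
t 4.9 pos [ 0.4783 -0.2251  0.2829] head 6.05 dp cm [-0.29 -0.76  2.28] spin 0.001 F [-0.8 -0.6  0.1] open 0.0939
```

The leaf's top measures 130 × 16.2 mm, which fits. Its centre is at (0.477, -0.221), yaw 7°. I'll let the arm settle and check the tilt.

>>> send_rows([
  {"fingers": 1, "dp": [0, 0, 0.5], "spin": 0},
  {"fingers": 1, "dp": [0, 0, 0], "spin": 0},
  {"fingers": 1, "dp": [0, 0, 0], "spin": 0},
  {"fingers": 1, "dp": [0, 0, 0], "spin": 0},
])

```text
clock: 5.4
ee_pos: [0.4799, -0.2247, 0.2802]
eef_rot: [[0.994, 0.107, 0.021], [0.108, -0.994, -0.009], [0.02, 0.011, -1.0]]
ft_force: [0.5, -1.5, 0.1]
opening: 0.0942
```

```bash
python3 -c "
from h import *
s=status.state();print(np.round(s['eef_rot'],4),np.round(s['ee_pos'],4),s['q'],s['qvel'])
tgt([.477,-.2205,.26],7)
"
```

```text
[[ 0.994   0.1073  0.0208]
 [ 0.1075 -0.9942 -0.0089]
 [ 0.0198  0.0111 -0.9997]] [ 0.4799 -0.2247  0.2802] [-0.60433024  0.04364289  1.56984451  0.00455373  1.5059155  -0.71221873] [ 0.00135903 -0.00173878 -0.00302787 -0.00124633  0.00105106 -0.00065169]
t 5.4 pos [ 0.4799 -0.2247  0.2802] head 6.17 dp cm [-0.28 -0.47  2.01] spin -0.014 F [ 0.5 -1.5  0.1] open 0.0942
```

>>> send_rows([
  {"fingers": 1, "dp": [-0.3, -0.4, 1], "spin": -0.014},
  {"fingers": 1, "dp": [0, 0, 1], "spin": 0},
])

```text
clock: 5.65
ee_pos: [0.477, -0.2212, 0.2597]
eef_rot: [[0.992, 0.122, 0.022], [0.122, -0.992, -0.01], [0.021, 0.012, -1.0]]
ft_force: [-0.1, 0.6, 1.1]
opening: 0.094
```

```bash
python3 -c "
from h import *
s=status.state();print(np.round(s['eef_rot'],4),np.round(s['ee_pos'],4),s['q'],s['qvel'])
tgt([.477,-.2205,.26],7)
"
```

```text
[[ 0.9923  0.1222  0.0222]
 [ 0.1224 -0.9924 -0.0098]
 [ 0.0208  0.0124 -0.9997]] [ 0.477  -0.2212  0.2597] [-0.60183726  0.04487588  1.61007403  0.0045096   1.46282192 -0.72491974] [-0.00419217  0.05391661  0.10707764 -0.00047202 -0.17261332 -0.0016532 ]
t 5.65 pos [ 0.477  -0.2212  0.2597] head 7.03 dp cm [ 0.   -0.07 -0.03] spin 0.001 F [-0.1  0.6  1.1] open 0.094
```

The tool tilt has crept to about 1.3°. I'll test whether moving up reverses it.

>>> send_rows([
  {"fingers": 1, "dp": [0, 0, -6], "spin": 0},
])

```text
clock: 5.78
ee_pos: [0.4706, -0.2172, 0.3103]
eef_rot: [[0.992, 0.122, 0.005], [0.122, -0.992, 0.002], [0.005, -0.001, -1.0]]
ft_force: [1.0, -1.3, 0.7]
opening: 0.094
```

>>> send_rows([
  {"fingers": 1, "dp": [0, 0, 6], "spin": 0},
])

```text
clock: 5.9
ee_pos: [0.4776, -0.2216, 0.2672]
eef_rot: [[0.992, 0.122, 0.024], [0.123, -0.992, -0.011], [0.022, 0.014, -1.0]]
ft_force: [1.9, -0.2, -0.8]
opening: 0.0938
```

>>> send_rows([
  {"fingers": 1, "dp": [-4, 2, 0], "spin": 0},
])

```text
clock: 6.02
ee_pos: [0.4375, -0.2427, 0.2591]
eef_rot: [[0.992, 0.126, 0.014], [0.126, -0.992, -0.002], [0.013, 0.004, -1.0]]
ft_force: [-0.2, -0.6, -0.1]
opening: 0.0941
```

>>> send_rows([
  {"fingers": 1, "dp": [4, -2, 0], "spin": 0},
])

```text
clock: 6.15
ee_pos: [0.4714, -0.2221, 0.2589]
eef_rot: [[0.993, 0.116, 0.012], [0.116, -0.993, -0.003], [0.012, 0.005, -1.0]]
ft_force: [1.0, 1.1, -0.1]
opening: 0.0938
```

Moving up fast reduces the tilt, and slow descents keep it. So I'll go up fast once more and then come down gently.

>>> send_rows([
  {"fingers": 1, "dp": [0, 0, -4], "spin": 0},
  {"fingers": 1, "dp": [0, 0, 0], "spin": 0},
])

```text
clock: 6.4
ee_pos: [0.4708, -0.221, 0.2965]
eef_rot: [[0.993, 0.116, 0.009], [0.116, -0.993, -0.0], [0.009, 0.001, -1.0]]
ft_force: [0.4, -0.1, 0.5]
opening: 0.0944
```

```bash
python3 -c "
from h import *
s=status.state();print(np.round(s['eef_rot'],4))
tgt([.477,-.2205,.16],7)
"
```

```text
[[ 9.932e-01  1.161e-01  8.800e-03]
 [ 1.161e-01 -9.932e-01 -1.000e-04]
 [ 8.800e-03  1.100e-03 -1.000e+00]]
t 6.4 pos [ 0.4708 -0.221   0.2965] head 6.67 dp cm [5.000e-01 1.000e-02 1.365e+01] spin -0.006 F [ 0.4 -0.1  0.5] open 0.0944
```

>>> send_rows([
  {"fingers": 1, "dp": [0, 0, -6], "spin": 0},
  {"fingers": 1, "dp": [0.3, 0, 1], "spin": -0.006},
  {"fingers": 1, "dp": [0, 0, 1.5], "spin": 0},
  {"fingers": 1, "dp": [0, 0, 1.5], "spin": 0},
])

```text
clock: 6.9
ee_pos: [0.4697, -0.2179, 0.3067]
eef_rot: [[0.992, 0.122, -0.002], [0.122, -0.992, 0.008], [-0.001, -0.008, -1.0]]
ft_force: [0.5, -0.4, -0.1]
opening: 0.0941
```

```bash
python3 -c "
from h import *
s=status.state();print(np.round(s['eef_rot'],4))
tgt([.477,-.2205,.16],7)
"
```

```text
[[ 0.9925  0.1223 -0.0023]
 [ 0.1223 -0.9925  0.0077]
 [-0.0013 -0.008  -1.    ]]
t 6.9 pos [ 0.4697 -0.2179  0.3067] head 7.03 dp cm [ 0.71  0.46 14.67] spin 0.0 F [ 0.5 -0.4 -0.1] open 0.0941
```

>>> send_rows([
  {"fingers": 1, "dp": [0.35, 0.25, 1.7], "spin": 0},
  {"fingers": 1, "dp": [0.35, 0.25, 1.7], "spin": 0},
  {"fingers": 1, "dp": [0, 0, 1.7], "spin": 0},
  {"fingers": 1, "dp": [0, 0, 1.7], "spin": 0},
  {"fingers": 1, "dp": [0, 0, 1.7], "spin": 0},
  {"fingers": 1, "dp": [0, 0, 1.5], "spin": 0},
])

```text
clock: 7.65
ee_pos: [0.4754, -0.2202, 0.1958]
eef_rot: [[0.993, 0.122, -0.008], [0.122, -0.992, 0.011], [-0.006, -0.012, -1.0]]
ft_force: [0.3, 1.1, -0.3]
opening: 0.0938
```

```bash
python3 -c "
from h import *
s=status.state();print(np.round(s['eef_rot'],4))
tgt([.477,-.2205,.16],7)
"
```

```text
[[ 0.9925  0.1219 -0.0077]
 [ 0.122  -0.9925  0.0114]
 [-0.0063 -0.0123 -0.9999]]
t 7.65 pos [ 0.4754 -0.2202  0.1958] head 7.01 dp cm [0.18 0.1  3.58] spin 0.0 F [ 0.3  1.1 -0.3] open 0.0938
```

>>> send_rows([
  {"fingers": 1, "dp": [0.15, 0, 1.3], "spin": 0},
  {"fingers": 1, "dp": [0, 0, 1.3], "spin": 0},
  {"fingers": 1, "dp": [0, 0, 1.2], "spin": 0},
])

```text
clock: 8.02
ee_pos: [0.4769, -0.2196, 0.1553]
eef_rot: [[0.992, 0.122, -0.007], [0.122, -0.992, 0.011], [-0.006, -0.012, -1.0]]
ft_force: [0.2, 0.3, 0.6]
opening: 0.0941
```

```bash
python3 -c "
from h import *
s=status.state();print(np.round(s['eef_rot'],4))
tgt([.477,-.2205,.157],7)
f=eyes.grab_frame('wrist');save(f,'w3');save(eyes.grab_frame('scene'),'s3')
P=[onz(f,p,.191) for p in [(306.5,313)]]
"
```

```text
[[ 0.9925  0.1221 -0.0072]
 [ 0.1222 -0.9924  0.011 ]
 [-0.0058 -0.0118 -0.9999]]
t 8.03 pos [ 0.4769 -0.2196  0.1553] head 7.02 dp cm [-0.    0.09 -0.17] spin 0.0 F [0.2 0.3 0.6] open 0.0941
```

View pics/w3.png

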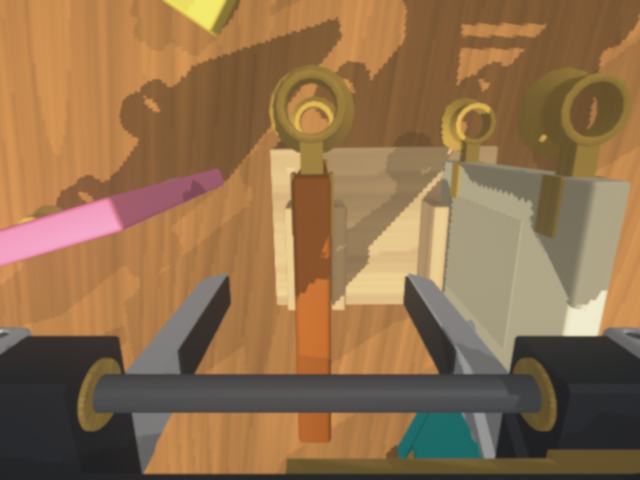

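The door's top, at columns 293–331, sits centred between the fingers (220 and 412). I'll close the gripper.

>>> send_rows([
  {"fingers": -1, "dp": [0, 0, 0], "spin": 0},
  {"fingers": -1, "dp": [0, 0, 0], "spin": 0},
  {"fingers": -1, "dp": [0, 0, 0], "spin": 0},
  {"fingers": -1, "dp": [0, 0, 0], "spin": 0},
  {"fingers": -1, "dp": [0, 0, 0], "spin": 0},
  {"fingers": -1, "dp": [0, 0, 0], "spin": 0},
], grip_force=45)

```text
clock: 8.88
ee_pos: [0.4772, -0.2199, 0.1564]
eef_rot: [[0.993, 0.122, -0.006], [0.122, -0.992, 0.01], [-0.005, -0.011, -1.0]]
ft_force: [0.0, -0.2, -1.2]
opening: 0.0378
```

```bash
python3 -c "
from h import *
s=status.state();print(np.round(s['eef_rot'],4))
tgt([.477,-.2205,.157],7)
"
```

```text
[[ 0.9925  0.122  -0.0063]
 [ 0.1221 -0.9925  0.0105]
 [-0.005  -0.0112 -0.9999]]
t 8.88 pos [ 0.4772 -0.2199  0.1564] head 7.01 dp cm [-0.03  0.06 -0.06] spin 0.0 F [ 0.  -0.2 -1.2] open 0.0378
```

>>> send_rows([
  {"fingers": -1, "dp": [0, 0, 0], "spin": 0},
  {"fingers": -1, "dp": [0, 0, 0], "spin": 0},
  {"fingers": -1, "dp": [0, 0, 0], "spin": 0},
  {"fingers": -1, "dp": [0, 0, 0], "spin": 0},
])

```text
clock: 9.38
ee_pos: [0.4771, -0.2199, 0.1564]
eef_rot: [[0.993, 0.122, -0.007], [0.122, -0.992, 0.011], [-0.005, -0.011, -1.0]]
ft_force: [1.0, -0.4, -0.1]
opening: 0.016
```

```bash
python3 -c "
from h import *
s=status.state();print(np.round(s['eef_rot'],4))
tgt([.477,-.2205,.157],7)
"
```

```text
[[ 0.9925  0.1219 -0.0066]
 [ 0.1219 -0.9925  0.0105]
 [-0.0053 -0.0112 -0.9999]]
t 9.38 pos [ 0.4771 -0.2199  0.1564] head 7.0 dp cm [-0.02  0.06 -0.06] spin 0.0 F [ 1.  -0.4 -0.1] open 0.016
```

The fingers have stopped at 16 mm, which matches the leaf. I'll lift it gently by 65 mm.

>>> send_rows([
  {"fingers": -1, "dp": [0, 0, 0], "spin": 0},
  {"fingers": -1, "dp": [0, 0, -1], "spin": 0},
  {"fingers": -1, "dp": [0, 0, -1], "spin": 0},
  {"fingers": -1, "dp": [0, 0, -1], "spin": 0},
  {"fingers": -1, "dp": [0, 0, -1], "spin": 0},
  {"fingers": -1, "dp": [0, 0, -1], "spin": 0},
  {"fingers": -1, "dp": [0, 0, -1], "spin": 0},
  {"fingers": -1, "dp": [0, 0, -0.8], "spin": 0},
])

```text
clock: 10.38
ee_pos: [0.4762, -0.2197, 0.2269]
eef_rot: [[0.992, 0.122, -0.01], [0.122, -0.992, 0.013], [-0.009, -0.014, -1.0]]
ft_force: [-0.3, -0.5, -3.4]
opening: 0.0156
```

```bash
python3 -c "
from h import *
s=status.state();print(np.round(s['eef_rot'],4))
tgt([.477,-.2205,.222],7)
for n in ('scene','side'):
  f=eyes.grab_frame(n);save(f,n+'4')
  for t in ('door','upper_knuckle'):
    for r in eyes.place_of(t,f): print(n,t,r)
"
```

```text
[[ 0.9925  0.122  -0.0103]
 [ 0.1221 -0.9924  0.0131]
 [-0.0086 -0.0143 -0.9999]]
t 10.38 pos [ 0.4762 -0.2197  0.2269] head 7.01 dp cm [0.07 0.1  0.49] spin 0.0 F [-0.3 -0.5 -3.4] open 0.0156
scene door {'centre': [0.2356, -0.2469, 0.0216], 'confidence': 0.83}
scene door {'centre': [0.4643, -0.13, 0.0999], 'confidence': 0.72}
scene door {'centre': [0.6006, -0.4964, 0.0189], 'confidence': 0.69}
scene upper_knuckle {'centre': [0.6005, -0.4997, 0.141], 'confidence': 0.97}
scene upper_knuckle {'centre': [0.2382, -0.2479, 0.1376], 'confidence': 0.95}
scene upper_knuckle {'centre': [0.4617, -0.1286, 0.2208], 'confidence': 0.71}
side door {'centre': [0.5999, -0.4955, 0.0226], 'confidence': 0.8}
side door {'centre': [0.4611, -0.1292, 0.225], 'confidence': 0.55}
side upper_knuckle {'centre': [0.2368, -0.2494, 0.1384], 'confidence': 0.79}
side upper_knuckle {'centre': [0.4619, -0.1255, 0.2235], 'confidence': 0.66}
```

View pics/side4.png

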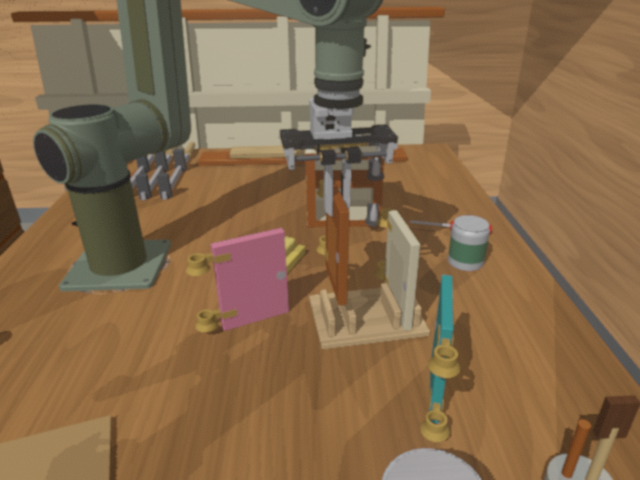

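The door is lifted clear, its origin at about z 0.102. I'll slide it out along its own +y by 20 cm.

>>> send_rows([
  {"fingers": -1, "dp": [0, -1, 0], "spin": 0},
  {"fingers": -1, "dp": [0, -2, 0], "spin": 0},
  {"fingers": -1, "dp": [0, -2, 0], "spin": 0},
  {"fingers": -1, "dp": [0, -2, 0], "spin": 0},
  {"fingers": -1, "dp": [0, -2, 0], "spin": 0},
  {"fingers": -1, "dp": [0, -2, 0], "spin": 0},
  {"fingers": -1, "dp": [0, -2, 0], "spin": 0},
  {"fingers": -1, "dp": [0, -2, 0], "spin": 0},
  {"fingers": -1, "dp": [0, -2, 0], "spin": 0},
  {"fingers": -1, "dp": [0, -2, 0], "spin": 0},
  {"fingers": -1, "dp": [0, 0, 0], "spin": 0},
])

```text
clock: 12.05
ee_pos: [0.4474, -0.0121, 0.2286]
eef_rot: [[0.991, 0.13, -0.012], [0.13, -0.991, 0.018], [-0.01, -0.019, -1.0]]
ft_force: [-0.1, -0.0, -4.3]
opening: 0.0158
```

```bash
python3 -c "
from h import *
s=status.state();print(np.round(s['eef_rot'],4))
tgt([.580,-.01,.222],-3.3)
for n in ('scene','side'):
  f=eyes.grab_frame(n);save(f,n+'5')
  for t in ('door','upper_knuckle','painted_door'):
    for r in eyes.place_of(t,f): print(n,t,r)
"
```

```text
[[ 0.9915  0.1296 -0.0122]
 [ 0.1298 -0.9914  0.0178]
 [-0.0098 -0.0192 -0.9998]]
t 12.05 pos [ 0.4474 -0.0121  0.2286] head 7.46 dp cm [13.18  1.52  0.5 ] spin 0.188 F [-0.1 -0.  -4.3] open 0.0158
scene door {'centre': [0.2332, -0.2469, 0.0211], 'confidence': 0.95}
scene door {'centre': [0.5998, -0.4994, 0.016], 'confidence': 0.73}
scene door {'centre': [0.4301, 0.0822, 0.1023], 'confidence': 0.7}
scene upper_knuckle {'centre': [0.5999, -0.4978, 0.1415], 'confidence': 0.98}
scene upper_knuckle {'centre': [0.2377, -0.2462, 0.1394], 'confidence': 0.65}
scene upper_knuckle {'centre': [0.4336, 0.0811, 0.2248], 'confidence': 0.61}
scene painted_door {'centre': [0.5812, -0.1187, 0.0271], 'confidence': 0.66}
side door {'centre': [0.435, 0.0817, 0.1044], 'confidence': 0.96}
side door {'centre': [0.6011, -0.4978, 0.0186], 'confidence': 0.88}
side door {'centre': [0.2368, -0.2478, 0.0209], 'confidence': 0.7}
side upper_knuckle {'centre': [0.5951, -0.4996, 0.1406], 'confidence': 0.67}
side upper_knuckle {'centre': [0.2384, -0.2481, 0.1356], 'confidence': 0.64}
side upper_knuckle {'centre': [0.4335, 0.079, 0.2226], 'confidence': 0.59}
side painted_door {'centre': [0.5835, -0.113, 0.0328], 'confidence': 0.86}
```

View pics/scene5.png

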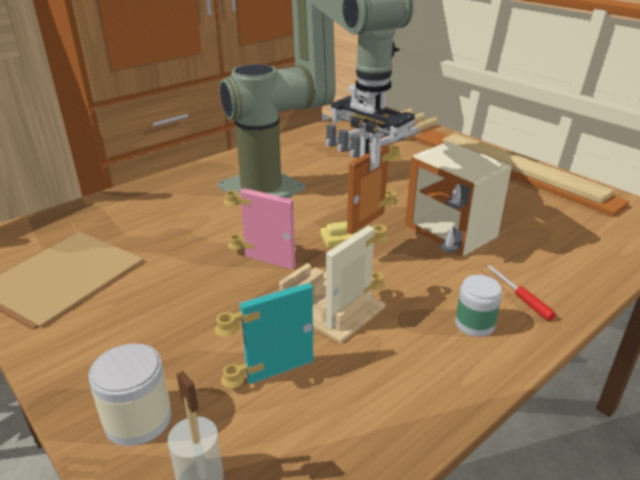

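>>> send_rows([
  {"fingers": -1, "dp": [1, -0.1, 0], "spin": 0.05},
  {"fingers": -1, "dp": [2, 0, 0], "spin": 0.05},
  {"fingers": -1, "dp": [2, -0.1, 0], "spin": 0.05},
  {"fingers": -1, "dp": [2, -0.1, 0], "spin": 0.04},
  {"fingers": -1, "dp": [2, -0.1, 0], "spin": 0},
  {"fingers": -1, "dp": [2, -0.1, 0], "spin": 0},
  {"fingers": -1, "dp": [1.5, -0.1, 0], "spin": 0},
  {"fingers": -1, "dp": [0, 0, 0], "spin": 0},
])

```text
clock: 13.45
ee_pos: [0.5768, -0.0142, 0.2246]
eef_rot: [[0.997, -0.078, -0.016], [-0.078, -0.997, 0.017], [-0.017, -0.016, -1.0]]
ft_force: [-0.2, 0.5, -4.7]
opening: 0.0162
```

```bash
python3 -c "
from h import *
s=status.state();print(np.round(s['eef_rot'],4))
tgt([.583,-.01,.222],-3.3)
for n in ('scene','side'):
  f=eyes.grab_frame(n);save(f,n+'6')
  for t in ('door','upper_knuckle','locker','upper_pin'):
    for r in eyes.place_of(t,f):
      if r['centre'][1]>-.2: print(n,t,r)
f=eyes.grab_frame('wrist');save(f,'w6')
"
```

```text
[[ 0.9968 -0.0779 -0.0159]
 [-0.0776 -0.9968  0.0175]
 [-0.0172 -0.0162 -0.9997]]
t 13.45 pos [ 0.5768 -0.0142  0.2246] head -4.45 dp cm [ 0.59 -0.46  0.25] spin -0.02 F [-0.2  0.5 -4.7] open 0.0162
scene door {'centre': [0.5804, 0.0818, 0.1016], 'confidence': 0.84}
scene upper_knuckle {'centre': [0.5851, 0.078, 0.219], 'confidence': 0.87}
scene locker {'centre': [0.5915, 0.1283, 0.0348], 'confidence': 0.9}
scene upper_pin {'centre': [0.5927, 0.1228, 0.1544], 'confidence': 0.79}
side door {'centre': [0.5799, 0.0829, 0.099], 'confidence': 0.81}
side upper_knuckle {'centre': [0.5817, 0.0799, 0.2202], 'confidence': 0.75}
side upper_knuckle {'centre': [0.5897, 0.1242, 0.1549], 'confidence': 0.58}
side locker {'centre': [0.5931, 0.1235, 0.0346], 'confidence': 0.96}
side upper_pin {'centre': [0.5891, 0.1236, 0.1558], 'confidence': 0.96}
```

View pics/w6.png

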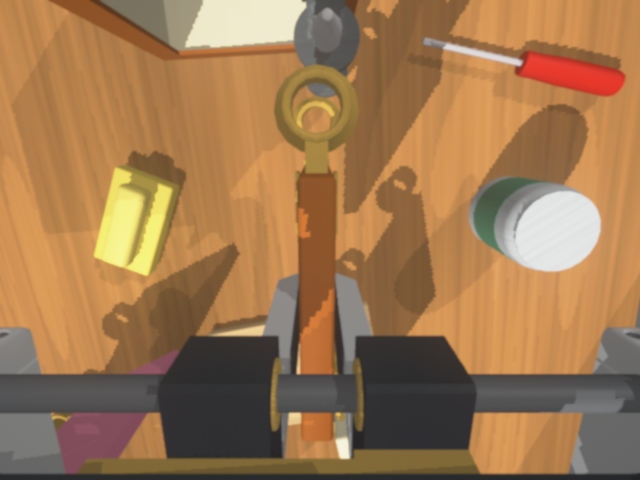

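View pics/side6.png

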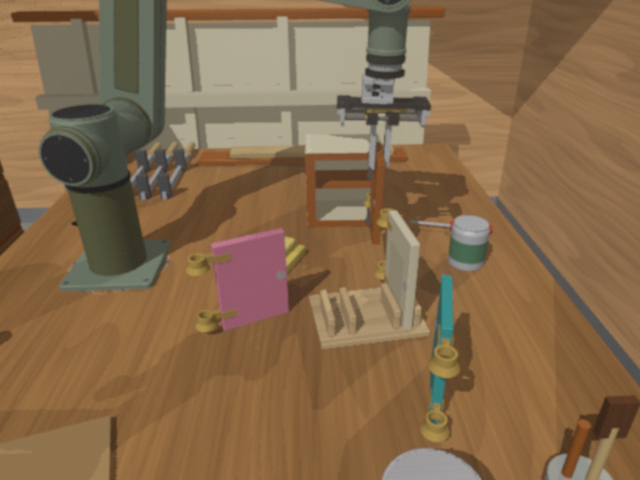

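```bash
python3 -c "
from h import *
import cv2
f=eyes.grab_frame('wrist');save(f,'w7')
im=f['pixels'][0:170,230:420,::-1]
cv2.imwrite('pics/w7c.png',cv2.resize(np.ascontiguousarray(im),(760,680),interpolation=cv2.INTER_CUBIC))
s=status.state();print(np.round(s['ee_pos'],4))
print('ring foot',onz(f,(316,108),.221),'ringtop',onz(f,(316,108),.245),'pin tip',onz(f,(327,15),.197))
print(proj(f,[[.591,.125,.197],[.591,.125,.155],[.591,.125,.077],[.591,.125,.035],[.583,.08,.221],[.583,.08,.245],[.581,.082,.101],[.581,.082,.125]]))
"
```

```text
[ 0.5762 -0.0136  0.2253]
ring foot [0.58303044 0.08011112 0.221     ] ringtop [0.58328534 0.07795715 0.245     ] pin tip [0.59197371 0.12707368 0.197     ]
[[325.40636494  19.66045511]
 [324.89005781  41.70922725]
 [324.29911067  66.94548389]
 [324.08854615  75.93759112]
 [315.95540828 108.24624818]
 [314.95139194 102.94722293]
 [315.92070047 119.67813091]
 [315.34778919 117.66266138]]
```

View pics/w7c.png

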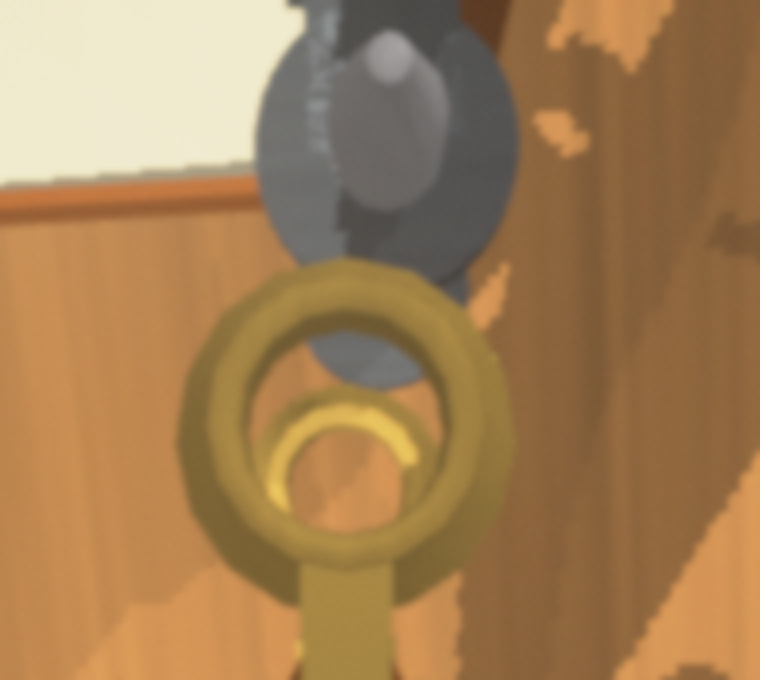

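>>> send_rows([
  {"fingers": -1, "dp": [0.14, -1.1, 0], "spin": 0},
  {"fingers": -1, "dp": [0.14, -1.1, 0], "spin": 0},
  {"fingers": -1, "dp": [0.13, -1.1, 0], "spin": 0},
  {"fingers": -1, "dp": [0.13, -0.9, 0], "spin": 0},
  {"fingers": -1, "dp": [0, 0, 0], "spin": 0},
])

```text
clock: 14.68
ee_pos: [0.5855, 0.032, 0.226]
eef_rot: [[0.997, -0.076, -0.015], [-0.076, -0.997, 0.018], [-0.016, -0.017, -1.0]]
ft_force: [-0.3, -0.4, -3.3]
opening: 0.0157
```

```bash
cat > m.py <<'E'
from h import *
import sys
tag=sys.argv[1]
s=status.state();print(np.round(s['eef_rot'],4));tgt([.5852,.0324,.222],-4.45)
f=eyes.grab_frame('wrist')
im=f['pixels'][20:190,230:420,::-1]
cv2.imwrite('pics/w%s.png'%tag,cv2.resize(np.ascontiguousarray(im),(760,680),interpolation=cv2.INTER_CUBIC))
for n in ('scene','side'):
  f=eyes.grab_frame(n)
  c=f['pixels'][130:270,390:530] if n=='scene' else f['pixels'][100:240,300:440]
  cv2.imwrite('pics/%s%s.png'%(n,tag),cv2.resize(np.ascontiguousarray(c[:,:,::-1]),(560,560),interpolation=cv2.INTER_CUBIC))
  for t in ('door','upper_knuckle'):
    for r in eyes.place_of(t,f):
      if r['centre'][1]>0: print(n,t,r)
E
python3 m.py 8
```

```text
[[ 0.997  -0.0758 -0.0148]
 [-0.0755 -0.997   0.0181]
 [-0.0161 -0.017  -0.9997]]
t 14.68 pos [0.5855 0.032  0.226 ] head -4.33 dp cm [-0.02 -0.03  0.4 ] spin 0.002 F [-0.3 -0.4 -3.3] open 0.0157
scene door {'centre': [0.5899, 0.1241, 0.0996], 'confidence': 0.82}
scene upper_knuckle {'centre': [0.592, 0.1262, 0.2197], 'confidence': 0.66}
side door {'centre': [0.5909, 0.1253, 0.1016], 'confidence': 0.9}
side door {'centre': [0.5939, 0.1264, 0.0316], 'confidence': 0.44}
side upper_knuckle {'centre': [0.5907, 0.1255, 0.2233], 'confidence': 0.8}
```

View pics/w8.png

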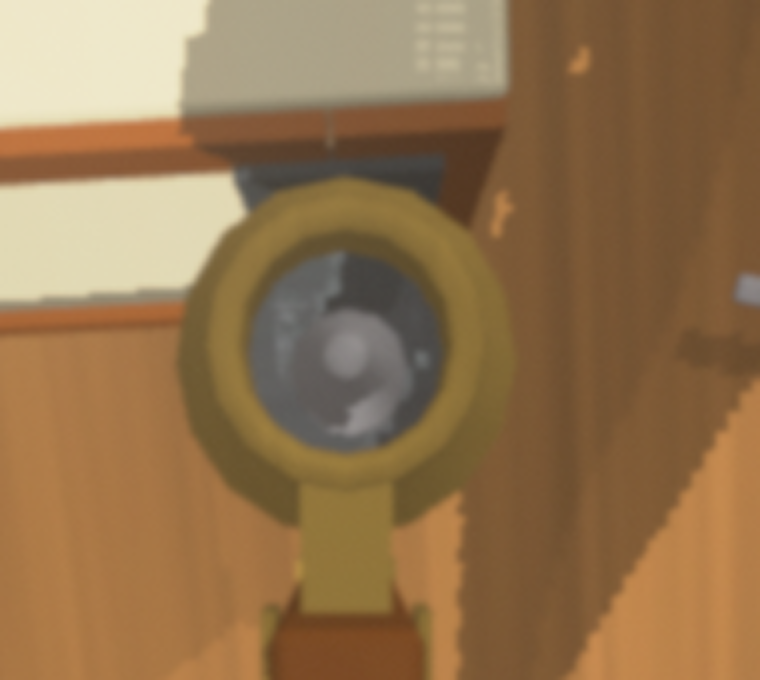

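View pics/scene8.png

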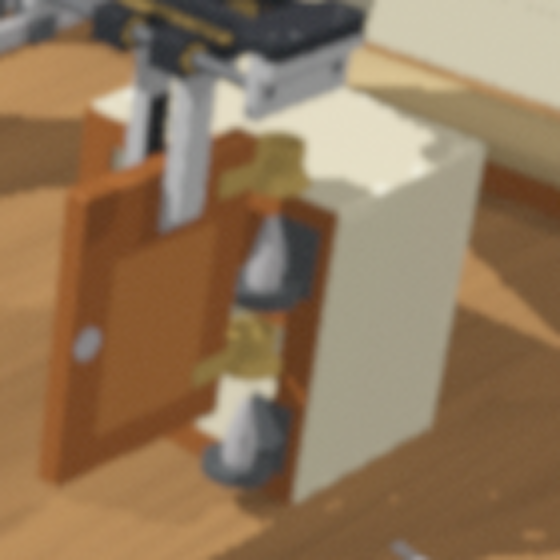

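View pics/side8.png

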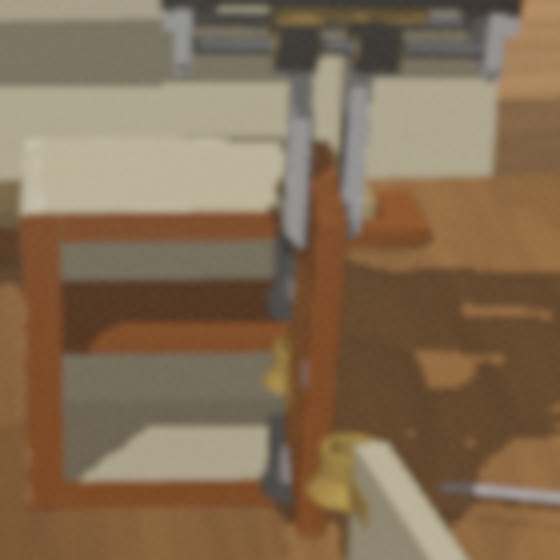

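```bash
python3 -c "
from h import *
f=eyes.grab_frame('wrist')
for n,p,z in (('rim',(316.5,103),.246),('foot',(316.6,110),.222),('tip',(316.5,108),.197),('pin shoulder',(317,112.5),.175)): print(n,np.round(onz(f,p,z),4))
tgt([0.585,.032,.222],-4.4)
"
```

```text
rim [0.5929 0.124  0.246 ]
foot [0.5925 0.1233 0.222 ]
tip [0.5923 0.1265 0.197 ]
pin shoulder [0.5922 0.1258 0.175 ]
t 15.07 pos [0.5853 0.0306 0.226 ] head -4.45 dp cm [-0.03 -0.13  0.4 ] spin -0.001 F [ 0.7 -0.5 -4.3] open 0.0159
```

>>> send_rows([
  {"fingers": -1, "dp": [0, -0.17, 0.6], "spin": 0},
  {"fingers": -1, "dp": [0, -0.02, 0.7], "spin": 0},
  {"fingers": -1, "dp": [0, -0.02, 0.7], "spin": 0},
  {"fingers": -1, "dp": [0, -0.02, 0.5], "spin": 0},
])

```text
clock: 15.58
ee_pos: [0.585, 0.0331, 0.1993]
eef_rot: [[0.997, -0.079, -0.015], [-0.078, -0.997, 0.018], [-0.016, -0.017, -1.0]]
ft_force: [-0.3, 0.2, -3.3]
opening: 0.0159
```

```bash
python3 m.py 9
```

```text
[[ 0.9968 -0.0786 -0.0149]
 [-0.0784 -0.9968  0.018 ]
 [-0.0162 -0.0168 -0.9997]]
t 15.57 pos [0.585  0.0331 0.1993] head -4.49 dp cm [-0.01  0.03 -2.27] spin -0.001 F [-0.3  0.2 -3.3] open 0.0159
scene door {'centre': [0.5904, 0.1272, 0.0723], 'confidence': 0.73}
scene upper_knuckle {'centre': [0.5935, 0.126, 0.193], 'confidence': 0.92}
side door {'centre': [0.5888, 0.1302, 0.0748], 'confidence': 0.78}
side upper_knuckle {'centre': [0.5876, 0.1246, 0.1959], 'confidence': 0.81}
```

View pics/w9.png

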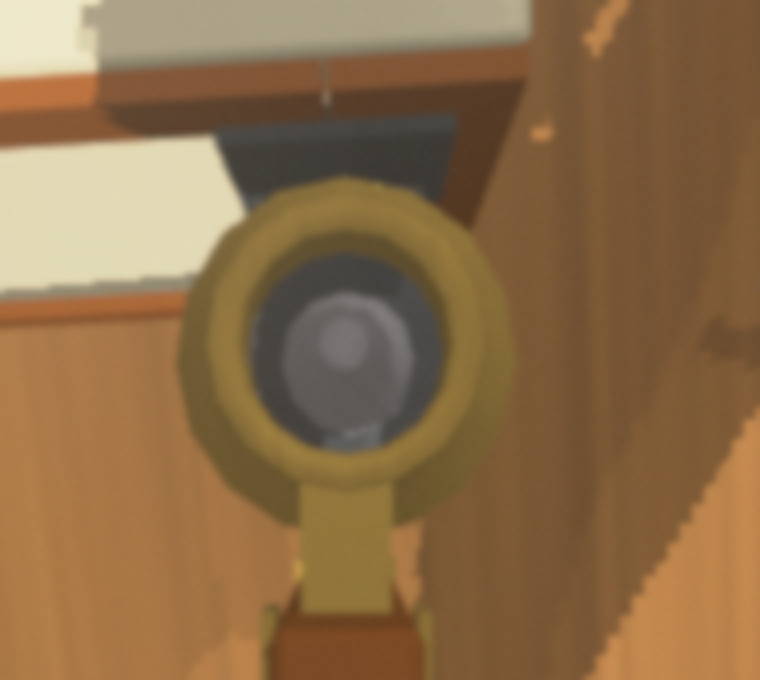

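View pics/scene9.png

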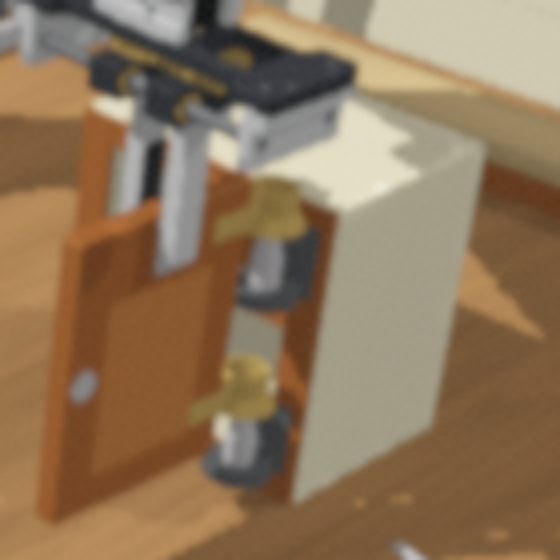

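The upper pin tip is in the bell mouth, with the knuckle about 1–2 mm short in y. The door's pitch balances that at the lower knuckle, so I'll nudge +1 mm and keep lowering.

>>> send_rows([
  {"fingers": -1, "dp": [0, -0.12, 0.5], "spin": 0},
  {"fingers": -1, "dp": [0, -0.02, 0.5], "spin": 0},
])

```text
clock: 16.18
ee_pos: [0.5864, 0.0346, 0.1912]
eef_rot: [[0.997, -0.079, -0.011], [-0.078, -0.997, 0.018], [-0.012, -0.017, -1.0]]
ft_force: [0.2, -0.6, -3.8]
opening: 0.0159
```

```bash
python3 m.py 10
```

```text
[[ 0.9968 -0.0787 -0.0107]
 [-0.0785 -0.9968  0.0177]
 [-0.0121 -0.0168 -0.9998]]
t 16.18 pos [0.5864 0.0346 0.1912] head -4.5 dp cm [-0.14  0.18 -3.08] spin -0.001 F [ 0.2 -0.6 -3.8] open 0.0159
scene door {'centre': [0.5908, 0.1291, 0.0656], 'confidence': 0.81}
scene upper_knuckle {'centre': [0.5928, 0.1262, 0.184], 'confidence': 0.56}
side door {'centre': [0.5924, 0.1316, 0.0672], 'confidence': 0.74}
side upper_knuckle {'centre': [0.5884, 0.1288, 0.1895], 'confidence': 0.66}
side upper_knuckle {'centre': [0.5889, 0.1258, 0.154], 'confidence': 0.18}
```

View pics/w10.png

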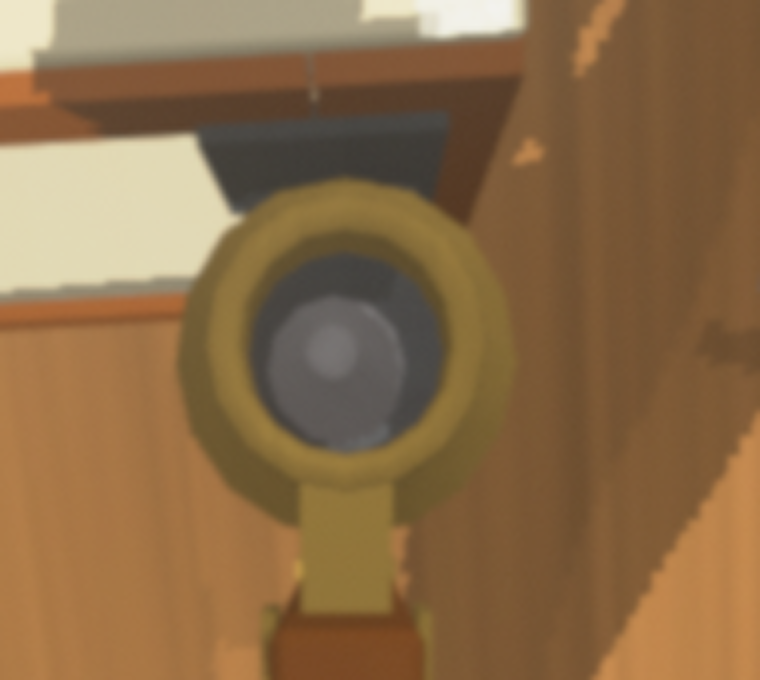

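View pics/scene10.png

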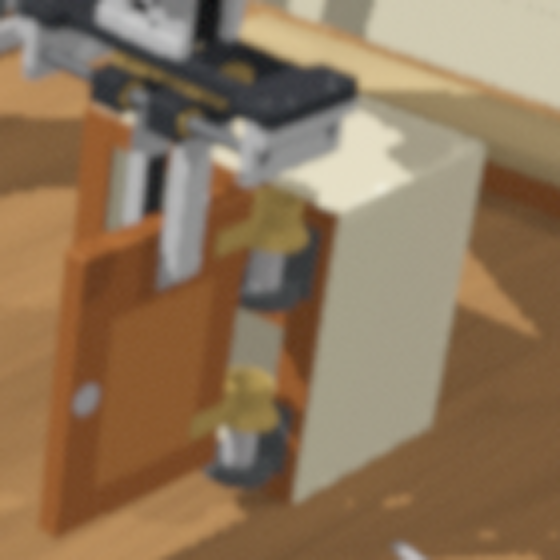

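>>> send_rows([
  {"fingers": -1, "dp": [-0.15, 0, 0.4], "spin": 0},
  {"fingers": -1, "dp": [-0.03, -0.02, 0.4], "spin": 0},
])

```text
clock: 16.77
ee_pos: [0.585, 0.0349, 0.1838]
eef_rot: [[0.997, -0.079, -0.009], [-0.079, -0.997, 0.018], [-0.011, -0.017, -1.0]]
ft_force: [-0.1, -0.1, -4.2]
opening: 0.0157
```

```bash
python3 m.py 11
```

```text
[[ 0.9968 -0.0788 -0.0093]
 [-0.0786 -0.9968  0.0175]
 [-0.0107 -0.0167 -0.9998]]
t 16.77 pos [0.585  0.0349 0.1838] head -4.51 dp cm [ 0.    0.18 -3.83] spin -0.001 F [-0.1 -0.1 -4.2] open 0.0157
scene door {'centre': [0.5883, 0.1273, 0.0589], 'confidence': 0.92}
scene upper_knuckle {'centre': [0.5906, 0.1271, 0.1807], 'confidence': 0.67}
side door {'centre': [0.5894, 0.1317, 0.0583], 'confidence': 0.93}
side door {'centre': [0.5945, 0.1223, 0.0312], 'confidence': 0.17}
side upper_knuckle {'centre': [0.5873, 0.1266, 0.1786], 'confidence': 0.88}
```

View pics/w11.png

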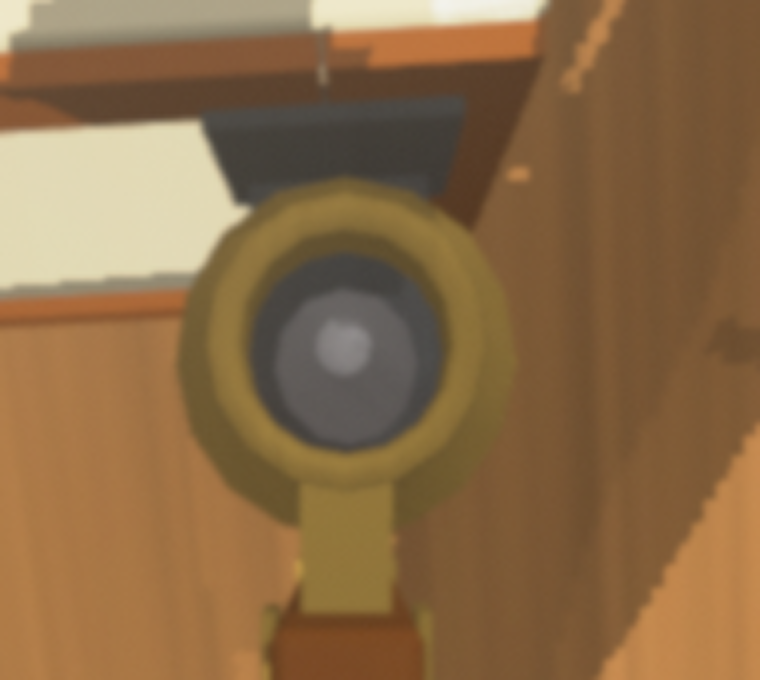

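The pin is now concentric in the bore, with the tip at (343,347). Carrying on down.

>>> send_rows([
  {"fingers": -1, "dp": [0, 0.03, 0.5], "spin": 0},
  {"fingers": -1, "dp": [-0.02, 0, 0.5], "spin": 0},
])

```text
clock: 17.38
ee_pos: [0.5855, 0.0347, 0.1743]
eef_rot: [[0.997, -0.079, -0.007], [-0.079, -0.997, 0.017], [-0.009, -0.017, -1.0]]
ft_force: [-0.7, -0.5, -4.2]
opening: 0.0155
```

```bash
python3 m.py 12
```

```text
[[ 0.9969 -0.0788 -0.0074]
 [-0.0786 -0.9968  0.0173]
 [-0.0087 -0.0167 -0.9998]]
t 17.38 pos [0.5855 0.0347 0.1743] head -4.51 dp cm [-0.06  0.15 -4.77] spin -0.001 F [-0.7 -0.5 -4.2] open 0.0155
scene door {'centre': [0.591, 0.1288, 0.0484], 'confidence': 0.65}
scene upper_knuckle {'centre': [0.5928, 0.1273, 0.1676], 'confidence': 0.79}
side door {'centre': [0.5916, 0.1304, 0.0525], 'confidence': 0.85}
```

View pics/w12.png

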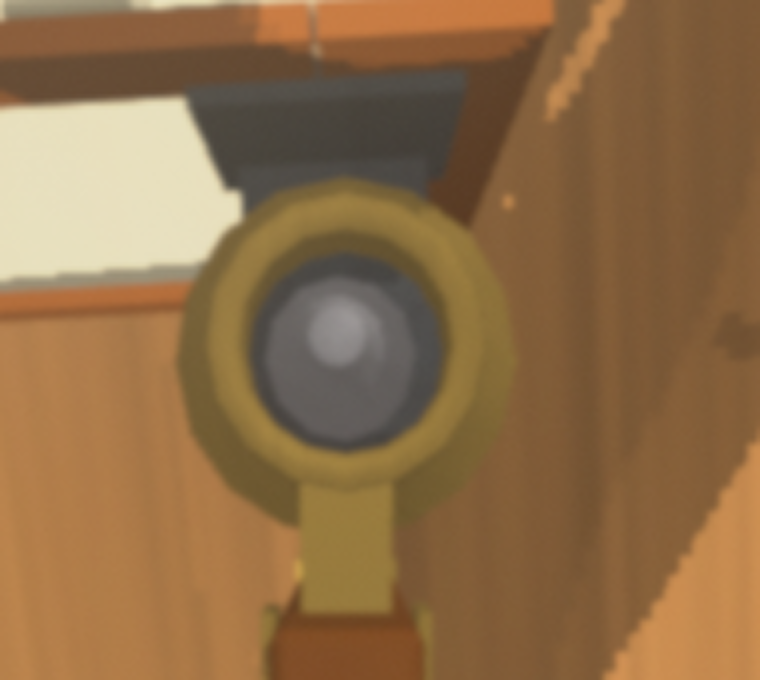

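View pics/scene12.png

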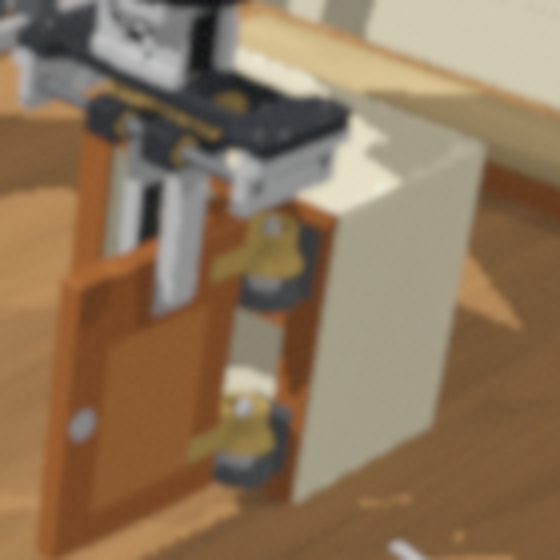

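Both pins now show through their knuckles. About 15 mm remains.

>>> send_rows([
  {"fingers": -1, "dp": [-0.08, 0, 0.4], "spin": 0},
  {"fingers": -1, "dp": [-0.03, 0, 0.4], "spin": 0},
])

```text
clock: 17.98
ee_pos: [0.585, 0.0349, 0.1671]
eef_rot: [[0.997, -0.079, -0.006], [-0.079, -0.997, 0.017], [-0.007, -0.017, -1.0]]
ft_force: [1.0, -0.3, -3.6]
opening: 0.0158
```

```bash
python3 m.py 13
```

```text
[[ 0.9969 -0.0787 -0.0056]
 [-0.0786 -0.9968  0.0172]
 [-0.0069 -0.0167 -0.9998]]
t 17.98 pos [0.585  0.0349 0.1671] head -4.51 dp cm [ 0.    0.15 -5.49] spin -0.001 F [ 1.  -0.3 -3.6] open 0.0158
scene door {'centre': [0.5896, 0.1288, 0.0422], 'confidence': 0.64}
scene upper_knuckle {'centre': [0.5921, 0.125, 0.16], 'confidence': 0.76}
scene upper_knuckle {'centre': [0.5911, 0.1234, 0.1541], 'confidence': 0.23}
side door {'centre': [0.5892, 0.129, 0.0405], 'confidence': 0.92}
side upper_knuckle {'centre': [0.5916, 0.1301, 0.1638], 'confidence': 0.73}
```

View pics/w13.png

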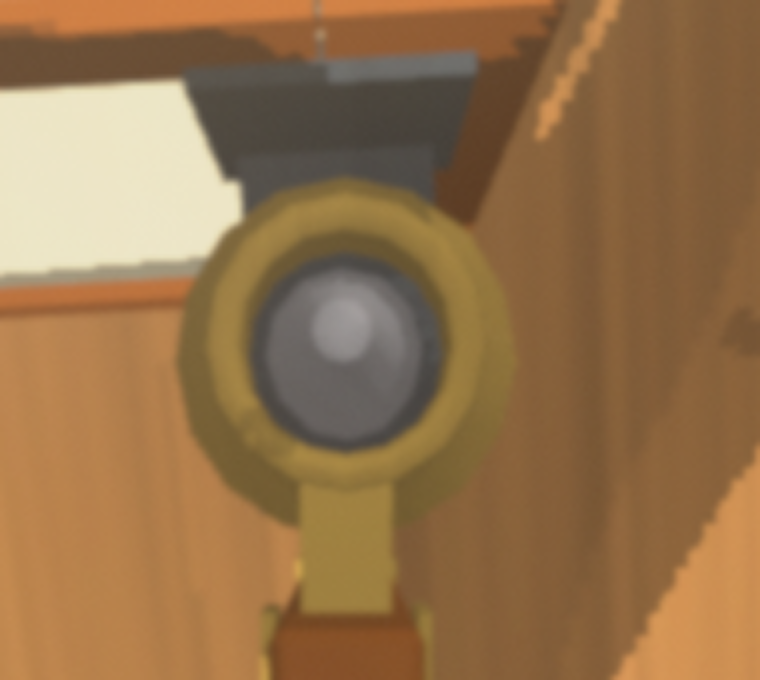

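Still concentric with no contact. I'll lower in small steps until a contact force shows (about 7 mm left).

>>> send_rows([
  {"fingers": -1, "dp": [-0.02, 0, 0.3], "spin": 0},
  {"fingers": -1, "dp": [-0.02, 0, 0.3], "spin": 0},
])

```text
clock: 18.58
ee_pos: [0.5852, 0.0349, 0.1617]
eef_rot: [[0.997, -0.079, -0.004], [-0.079, -0.997, 0.017], [-0.005, -0.017, -1.0]]
ft_force: [0.1, -0.8, -3.7]
opening: 0.0158
```

>>> send_rows([
  {"fingers": -1, "dp": [-0.02, 0, 0.3], "spin": 0},
])

```text
clock: 18.7
ee_pos: [0.5857, 0.0347, 0.1604]
eef_rot: [[0.997, -0.078, -0.003], [-0.078, -0.997, 0.017], [-0.004, -0.016, -1.0]]
ft_force: [-4.6, -2.6, 10.0]
opening: 0.0157
```

```bash
python3 m.py 14
```

```text
[[ 0.9969 -0.0785 -0.0025]
 [-0.0784 -0.9968  0.0166]
 [-0.0038 -0.0164 -0.9999]]
t 18.7 pos [0.5857 0.0347 0.1604] head -4.5 dp cm [-0.05  0.13 -6.16] spin -0.001 F [-4.6 -2.6 10. ] open 0.0157
scene door {'centre': [0.5933, 0.1303, 0.0352], 'confidence': 0.85}
scene upper_knuckle {'centre': [0.5894, 0.1255, 0.1543], 'confidence': 0.95}
scene upper_knuckle {'centre': [0.5944, 0.1236, 0.156], 'confidence': 0.17}
side door {'centre': [0.5899, 0.1338, 0.0338], 'confidence': 0.56}
side upper_knuckle {'centre': [0.5887, 0.1284, 0.1591], 'confidence': 0.97}
```

View pics/scene14.png

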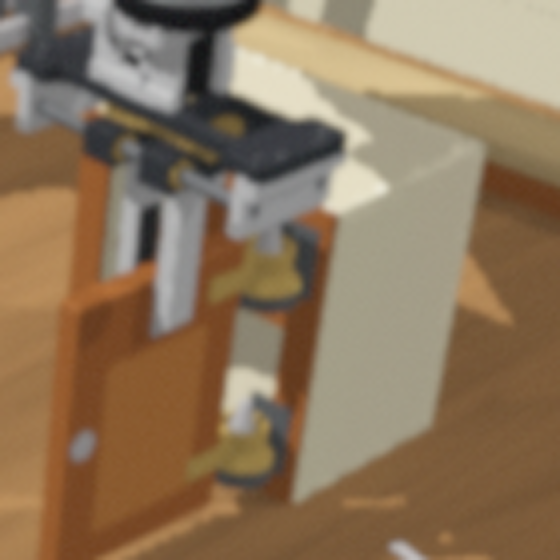

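View pics/w14.png

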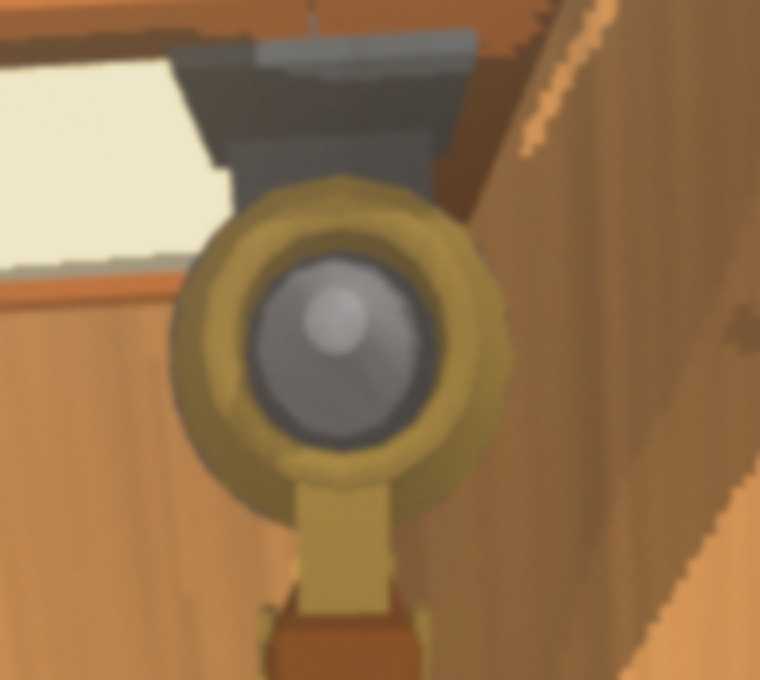

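Contact shows (upward force about 14 N over the hanging load), at the expected seat height: origin z ≈ 0.035. I'll add a small press to be sure it's fully seated.

>>> send_rows([
  {"fingers": -1, "dp": [-0.04, 0, 0.1], "spin": 0},
  {"fingers": -1, "dp": [0, 0, 0.1], "spin": 0},
])

```text
clock: 19.3
ee_pos: [0.5856, 0.0347, 0.1603]
eef_rot: [[0.997, -0.078, -0.001], [-0.078, -0.997, 0.017], [-0.002, -0.017, -1.0]]
ft_force: [-2.7, -2.3, 5.8]
opening: 0.0159
```

```bash
python3 m.py 15
```

```text
[[ 0.9969 -0.0783 -0.001 ]
 [-0.0783 -0.9968  0.0168]
 [-0.0023 -0.0167 -0.9999]]
t 19.3 pos [0.5856 0.0347 0.1603] head -4.49 dp cm [-0.03  0.13 -6.17] spin -0.001 F [-2.7 -2.3  5.8] open 0.0159
scene door {'centre': [0.5907, 0.1296, 0.0344], 'confidence': 0.64}
scene upper_knuckle {'centre': [0.591, 0.1268, 0.1556], 'confidence': 0.72}
side door {'centre': [0.5902, 0.1314, 0.0361], 'confidence': 0.83}
side door {'centre': [0.5899, 0.1293, 0.1606], 'confidence': 0.52}
side upper_knuckle {'centre': [0.5878, 0.1269, 0.1562], 'confidence': 0.71}
```

View pics/side15.png

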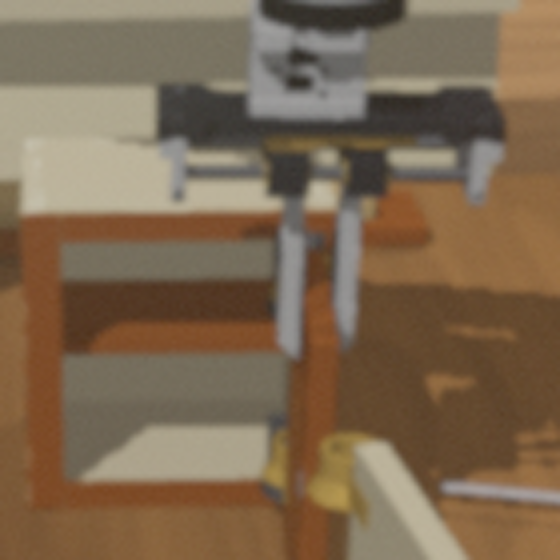

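Its height didn't change under the press (still 160.3 mm), so it is seated. I'll release gently, with a small opening first.

>>> send_rows([
  {"fingers": -0.55, "dp": [0, 0, 0], "spin": 0},
  {"fingers": -0.4, "dp": [0, 0, 0], "spin": 0},
  {"fingers": -0.2, "dp": [0, 0, 0], "spin": 0},
  {"fingers": 0, "dp": [0, 0, 0], "spin": 0},
  {"fingers": 0, "dp": [0, 0, 0], "spin": 0},
  {"fingers": 0, "dp": [0, 0, 0], "spin": 0},
])

```text
clock: 20.4
ee_pos: [0.5865, 0.035, 0.159]
eef_rot: [[0.997, -0.079, 0.001], [-0.079, -0.997, 0.017], [-0.001, -0.017, -1.0]]
ft_force: [-0.3, -0.4, 0.0]
opening: 0.047
```

```bash
python3 m.py 16; python3 -c "
from h import *
save(eyes.grab_frame('wrist'),'w16f')"
```

```text
[[ 9.969e-01 -7.860e-02  8.000e-04]
 [-7.860e-02 -9.968e-01  1.680e-02]
 [-5.000e-04 -1.680e-02 -9.999e-01]]
t 20.4 pos [0.5865 0.035  0.159 ] head -4.51 dp cm [-0.11  0.17 -6.3 ] spin -0.001 F [-0.3 -0.4  0. ] open 0.047
scene door {'centre': [0.591, 0.1323, 0.0384], 'confidence': 0.87}
scene upper_knuckle {'centre': [0.5944, 0.1258, 0.156], 'confidence': 0.77}
side door {'centre': [0.5902, 0.1342, 0.0391], 'confidence': 0.94}
side upper_knuckle {'centre': [0.5886, 0.1248, 0.1583], 'confidence': 0.92}
```

View pics/w16f.png

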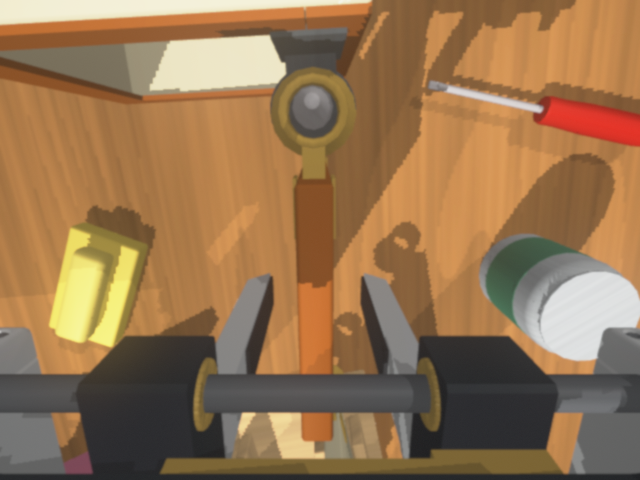

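View pics/scene16.png

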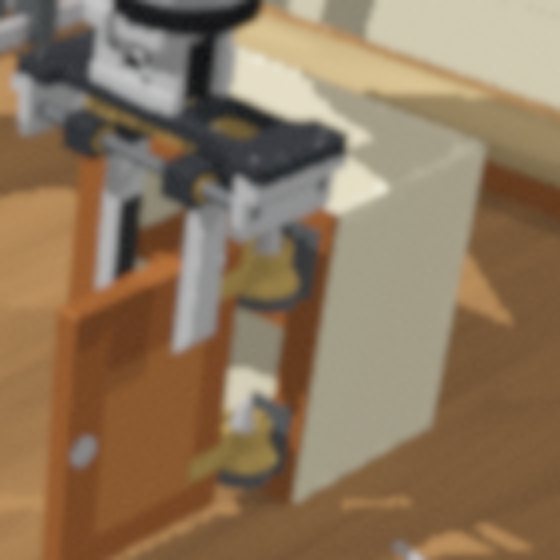

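It hangs free on both pins. I'll raise the gripper clear of it.

>>> send_rows([
  {"fingers": 0.4, "dp": [0, 0, -1], "spin": 0},
  {"fingers": 0.4, "dp": [0, 0, -2], "spin": 0},
  {"fingers": 0.4, "dp": [0, 0, -3], "spin": 0},
  {"fingers": 0.4, "dp": [0, 0, -4], "spin": 0},
  {"fingers": 0.4, "dp": [0, 0, -4], "spin": 0},
  {"fingers": 0.4, "dp": [0, 0, -4], "spin": 0},
  {"fingers": 0.4, "dp": [0, 0, 0], "spin": 0},
  {"fingers": 0.4, "dp": [0, 0, 0], "spin": 0},
])

```text
clock: 21.8
ee_pos: [0.5861, 0.0319, 0.3484]
eef_rot: [[0.997, -0.079, 0.004], [-0.079, -0.997, 0.016], [0.002, -0.017, -1.0]]
ft_force: [-0.6, -0.2, -0.6]
opening: 0.0657
```

```bash
python3 m.py 17; python3 -c "
from h import *
f=eyes.grab_frame('scene');save(f,'scene17f')
for r in eyes.place_of('painted_door',f): print(r)
a=eyes.grab_frame('side');save(a,'side17f')
for i in range(10): b=eyes.grab_frame('side')
d=np.abs(a['pixels'].astype(int)-b['pixels']).max(2);print('motion',(d[130:300,300:420]>60).sum())"
```

```text
[[ 0.9969 -0.0786  0.0036]
 [-0.0787 -0.9968  0.0165]
 [ 0.0022 -0.0167 -0.9999]]
t 21.8 pos [0.5861 0.0319 0.3484] head -4.51 dp cm [-0.12  0.16 12.64] spin -0.001 F [-0.6 -0.2 -0.6] open 0.0657
scene door {'centre': [0.594, 0.1276, 0.037], 'confidence': 0.78}
scene upper_knuckle {'centre': [0.5891, 0.124, 0.1568], 'confidence': 0.6}
side door {'centre': [0.5925, 0.1343, 0.0364], 'confidence': 0.63}
side upper_knuckle {'centre': [0.5871, 0.1258, 0.1563], 'confidence': 0.63}
{'centre': [0.581, -0.1178, 0.0304], 'confidence': 0.55}
motion 0
```

View pics/scene17f.png

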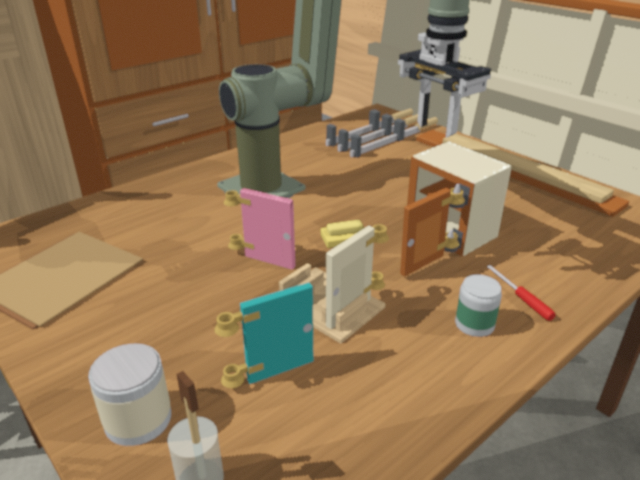

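View pics/side17.png

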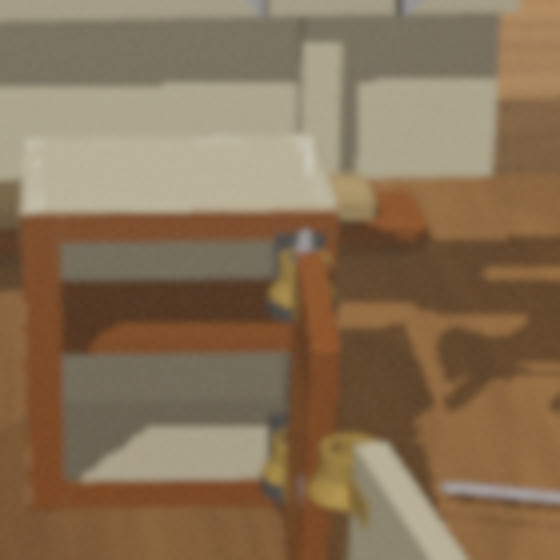

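View pics/scene17.png

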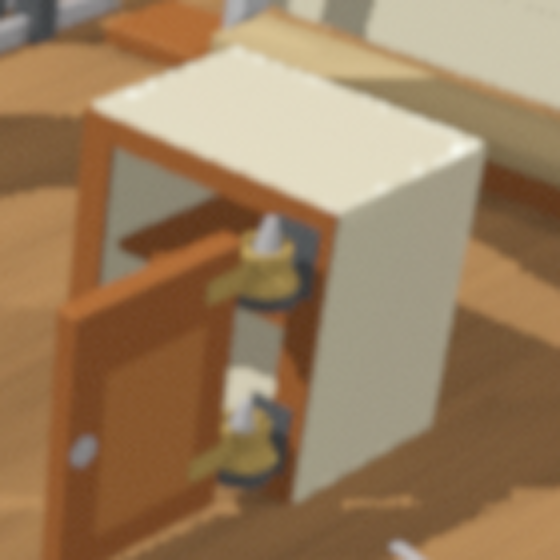

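The final pictures show both pins through their knuckles, the knuckles down on their plates and the door still. The gripper is 15 cm clear, and the painted door stands in its rack. Handing in.

```bash
python3 -c "
from h import *
print(workorder.sign_off())"
```

```text
the job is handed in; nothing more can be done
None
```

The varnished door is hanging on the locker with both knuckles seated on their pins, and I handed the job in at about 22.6 s. I lifted it 70 mm, slid it out along its own +y by about 20 cm, brought it in from the front, lowered it over both pins until it rested on the plates, and only then let go.

**Last checks:**
- **Seating:** both pins show through their knuckles. The door's origin reads z 0.036–0.037 m against about 0.035 m for home. While lowering, the wrist force rose about 14 N at that height, and a further small press did not move the door down.
- **Stillness:** two side pictures 0.5 s apart showed no motion, and the gripper was well clear above the door.
- **Painted door:** it still stands in its rack at (0.581, -0.118). I never approached the pink or turquoise look-alikes.

**Disagreements:**
- **Arm tilt:** the tool drifted up to about 1.3° off vertical during the moves, so I corrected the alignment from the wrist camera while lowering.
- **Lower knuckle:** the last side view puts it about 8 mm further in y than the upper one (0.134 against 0.126 m). The scene view gives about 4 mm. Some of this looks like detector error, and the rest is the door leaning within the 2 mm play.

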